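Take the roll that is over weight off the kitchen scale with tongs

TASK

The spring scale on the counter is overloaded: pick up the tongs and use them to lift off the one roll whose removal lets the pan rise until its black pointer is level with the red mark, leaving the other roll on the pan. Handle the bread only with the tongs, never with the gripper itself, and leave the mug, pepper mill and soap bottle where they stand. Finish while still holding the roll in the tongs, steady, about 10 cm above the pan and clear of everything.

Things in the scene. Friction and masses are not known exactly. Their poses are not given: they have to be found in the camera images.
- tongs: sprung steel tongs with orange grip pads, lying on edge, arms spread sideways (20-24 mm high). Origin: on the centre line of the open tongs, midway between the pads, at the underside; x along the centre line to the tips, y left, z up. Pads: x -30 to +30 mm, 30 mm high from the underside, 57 mm over their outer faces at rest. 120 g, balanced near the pads. The body is the left arm with the hinge.
- tongs_hinge (a point): the round hinge of the tongs (22 mm across, 24 mm high), 90 mm behind the origin; this point is at its underside
- tongs_tips (a point): midway between the tip cups of the open tongs, 95 mm ahead of the origin, at the underside. The cups are shallow, face inward, 24 mm high, 40 mm long (to 116 mm ahead of the origin); at rest 86 mm between them and 94 mm over their outer faces. The point moves with the left arm.
- tongs_arm (a joint): closing angle of the right arm about the hinge, rad: 0 at rest (open), about 0.22 when the cups hold the pale roll (pads then about 38 mm over their outer faces), at most 0.36. Squeezing the pads by 1 mm closes the cups by about 2 mm; the spring pushes the pads apart with about 5.5 N at rest and 8 N when closed on the pale roll.
- scale: white kitchen scale with a steel pan, fixed to the counter, base 150 x 200 mm (x, y), 44 mm high. Origin: centre of its underside; x points away from the robot to the side with the white gauge plate (50 mm wide, 140 mm high, 80 mm from the centre), y along the long side of the pan.
- pan (a joint): height of the sprung pan, m: about 0 as loaded with both rolls at the start (rolls vary by a few grams), grows as the pan rises; it rises 1 mm for each 5 g taken off; 0.012 is level with the red mark and 0.032 is an empty pan; end stops at -0.012 and 0.040
- pan_floor (a point): centre of the pan's floor (top face), on the moving pan; the pan is 130 x 230 mm (x, y of the scale) with a rim 4 mm high; the floor is 85 mm above the counter when loaded with both rolls
- pan_pointer (a point): tip of the pan's black pointer, in front of the gauge plate, moving up and down with the pan
- scale_mark (a point): centre of the red mark on the gauge plate (4 mm high); the mark is about 12 mm above the pointer when both rolls lie on the pan
- pale_roll: small pale golden crusty bread roll, round, 46 mm across (straight side wall from 8 to 30 mm up), 42 mm high, about 60 g, standing on one half of the pan. Origin: centre of its underside, z up.
- rye_roll: dark brown rye roll, round, 54 mm across, 46 mm high, about 100 g, standing on the other half of the pan, about 110 mm from the pale one along the pan's long side. Origin: centre of its underside, z up.
- mug: blue mug, 80 mm across, 90 mm high, handle at its +y side; origin at the centre of its underside. A bystander.
- mill: dark wooden pepper mill, 54 mm across, 155 mm high; origin at the centre of its underside. A bystander.
- soap: amber soap bottle, 60 mm across, 170 mm high; origin at the centre of its underside. A bystander.
Not all that is in view belongs to the job. Several things have the shape of the tongs; the one meant has the colours described above.

How it is judged:
By the outcome, as a careful person would: the job done as asked, in the order asked, and still so for the second after the job is handed in, while the arm keeps its last pose, push and grip.
It also fails if it takes over 42 s, if anything falls off the work surface, if the arm or the gripper's body presses on something with over 40 N, if the wrist force passes 120 N, or if a joint passes its speed limit or range.

ROBOT

A 6-joint arm with a two-finger parallel gripper is mounted at the origin on the work surface. World frame = base frame: x ahead of the robot, y to its left, z up, the work surface at z = 0. Lengths are in m, angles in rad, forces in N, time in s.
With the tool pointing down it reaches from about 0.225 to 0.725 m from the base axis. Payload 3.1 kg.
Tool frame: the origin (TCP) lies between the finger pads; the fingertips stand 19 mm ahead of it and the grasp point (between the pads) is the TCP; z points along the fingers, y is the line along which they close (so a half turn about z gives the same grasp; the last joint's range is limited). The gripper opens to 85 mm and grips with 20 to 120 N. Pads are 22 mm wide; open, the fingers measure 114 mm over their backs; the gripper's body (76 mm by 85 mm) begins 54 mm behind the grasp point. The pads swing forward as they close: fully open they stand 13 mm farther back than shut.
Start: joints at [1.212, 0.048, 0.099, 1.622, 0, 1.443], TCP at [0.12, 0.511, 0.25] pointing down, gripper open.
Joint ranges: [-2.91, 2.91], [-0.99, 1.94], [-1.21, 1.42], [-2.12, 2.29], [-1.49, 1.47], [-3.14, 3.14]. Speed limits (rad/s): [2.79, 2.79, 3.14, 3.14, 3.14, 3.14].

INTERFACE

Orientations are given as a unit quaternion [w, x, y, z].
In Python, from plant import manip gives the robot as it stands.
- The arm moves only by the tool play_rows, never from a script. Its argument "plan" is one flat list of numbers, 7 for each row, row after row: the shift along the tool's x, y, z in a scale on which 1.0 is 1 m, then the turn, a rotation vector about the tool's x, y, z in fractions of the full range, 1 being pi rad, then the opening, from 0 (shut) to 1 (fully open). A call has 1 to 10 rows; each row is the pose to reach, as a shift and turn from the pose commanded when the call began, along the tool's axes at that moment; what a row does not reach only later rows make up. A row lasts 1/8 s, in which the tool goes at most 62.5 mm and 10.7 degrees, less where a joint would pass 70% of its speed; a pose out of reach is approached as far as the arm can. Shift and turn numbers lie between -1 and 1, and a call with a number outside is refused. A call with a gripper value outside its range is refused whole. The fingers move at their own pace and stop on an object; "newtons" is the grip in N (left out, the last holds). Time passes only in rows, so rows that repeat a pose let the fingers close. It gives the time, the measured TCP pose, the force, the opening and the grip force at its end, in the units of the state.
- manip.state(): the state, without advancing time (a new reading comes with each control period).
- manip.snapshot(name): name is "side" or "top" or "wrist"; returns a dict with "img" (420x560x3 uint8, red, green, blue), "z_map" (420x560 float32, m along the optical axis (not along the pixel's ray), 0 where there is no reading), "intrinsics" (3x3 intrinsics, pixels), "camera_from_world" (4x4, takes a point from world to camera coordinates); the wrist camera has in their place "T_tool_cam" (4x4, takes a point from camera to tool coordinates, whose origin is the TCP and whose axes are the flange's). Camera axes: x right, y down, z forward; pixel columns grow to the right and rows downward; lengths in m; the calibration is good to about 2 mm. A picture is of the moment at which its call begins: read the wrist's pose just before it.
- manip.sign_off(): hands the job in; it is judged then, once.
Trained networks look in a picture, given as the dict that the camera call returned (one of the last four; its "shot" number tells which), for a name from the list of things; names that differ only in an ending like _2 or _b are one class to them, and where a whole thing is asked for, a point or a joint stands for the part that bears it (a point fixed in the world has none). Each returns a list of dicts, best first, with "p" (0 to 1); they miss things now and then, are a little off and sometimes report something else, mostly with a low value. They report only what shows in the picture. A call takes as long as a camera call. They do not tell look-alikes from the thing itself.
- manip.boxes_of(picture, query): "xy" ([column, row] in pixels, amid what is visible of it).
- manip.landmark_of(picture, query): "xy" ([column, row] in pixels: a listed point, or the origin of a listed thing).
The state is a dict: "t": time; "qpos": joint angles; "joint_vel": joint speeds; "joint_efforts": joint torques, N m; "tcp_pos": TCP position; "tool_rot": TCP orientation; "force": force on the tool from outside, world axes, zero at the start; "moment": the same for the moment, N m; "finger_gap": finger opening in m; "grip_force": force on a finger pad.
Only numpy, scipy, OpenCV 4.12 (cv2) and the standard library are available. Lean on these libraries where they do the work, as an engineer would, in place of code of your own. Each camera call takes 0.05 s, during which the arm holds its last target. There are 200 camera calls.

## Working session

There is one attempt and no reset: what is moved stays moved. The work goes in short steps, Python scripts to look and compute and a tool call to move; the robot and the scene stay as the last step left them, time stands still between calls to the robot, and variables do not carry over. Pictures are saved under pics/ and viewed, at most 10 in all, crops included, and the job is handed in when it is done.

Besides the shell and the picture viewer there is one more tool, called as name(argument=value, ...) on one line, values as JSON. play_rows: Moves the arm, as the interface text tells. Its arguments: {"type":"object","properties":{"plan":{"type":"array"},"newtons":{"type":"number"}},"required":["plan"]}

```bash
mkdir -p pics; cat > h.py <<'E'
import numpy as np, cv2
from plant import manip
from scipy.spatial.transform import Rotation as R
def snap(n):
    s=manip.state(); d=manip.snapshot(n); d['st']=s
    if n=='wrist':
        T=np.eye(4); q=s['tool_rot']; T[:3,:3]=R.from_quat([q[1],q[2],q[3],q[0]]).as_matrix(); T[:3,3]=s['tcp_pos']
        d['W']=T@d['T_tool_cam']
    else: d['W']=np.linalg.inv(d['camera_from_world'])
    return d
def px(d,xy,z=None):
    """world point at pixel: by depth, or on plane world z"""
    K=d['intrinsics']; r=np.array([(xy[0]-K[0,2])/K[0,0],(xy[1]-K[1,2])/K[1,1],1])
    W=d['W']
    if z is None:
        u,v=int(round(xy[0])),int(round(xy[1])); p=d['z_map'][max(v-1,0):v+2,max(u-1,0):u+2]; p=p[p>0]
        l=np.median(p) if p.size else np.nan
    else: l=(z-W[2,3])/(W[:3,:3]@r)[2]
    return W[:3,:3]@(r*l)+W[:3,3]
def proj(d,p):
    c=np.linalg.inv(d['W'])@np.append(p,1); q=d['intrinsics']@c[:3]; return q[:2]/q[2]
def tri(ds,xys):
    A=[];b=[]
    for d,xy in zip(ds,xys):
        K=d['intrinsics']; r=d['W'][:3,:3]@np.array([(xy[0]-K[0,2])/K[0,0],(xy[1]-K[1,2])/K[1,1],1]); r/=np.linalg.norm(r)
        M=np.eye(3)-np.outer(r,r); A.append(M); b.append(M@d['W'][:3,3])
    return np.linalg.lstsq(np.vstack(A),np.hstack(b),rcond=None)[0]
def save(d,n): cv2.imwrite('pics/'+n,cv2.cvtColor(d['img'],cv2.COLOR_RGB2BGR))
E
python3 - <<'E'
from h import *
np.set_printoptions(precision=4,suppress=True)
for n in ['top','side']:
    d=snap(n); save(d,n+'0.png'); print(n,d['W'][:3,3])
    for q in ['tongs','tongs_hinge','tongs_tips','scale','pan_floor','pan_pointer','scale_mark','pale_roll','rye_roll','mug','mill','soap']:
        for f in ['landmark_of']:
            for r in getattr(manip,f)(d,q)[:4]:
                if r['p']>.2: print(q,round(r['p'],2),np.round(r['xy']),px(d,r['xy']))
print(manip.state())
E
```

```text
top [ 0.332  -0.0353  1.647 ]
tongs 0.78 [198. 265.] [ 0.3465  0.2052 -0.0014]
tongs 0.76 [282. 254.] [ 0.3785 -0.07   -0.0012]
tongs 0.71 [396. 293.] [ 0.2405 -0.4387 -0.0026]
tongs 0.54 [350. 233.] [ 0.4404 -0.2961 -0.001 ]
tongs_hinge 0.9 [185. 242.] [0.423  0.2429 0.0236]
tongs_hinge 0.77 [360. 259.] [ 0.3544 -0.3184  0.0243]
tongs_hinge 0.55 [262. 239.] [ 0.4273 -0.0054  0.025 ]
tongs_tips 0.81 [208. 288.] [ 0.2717  0.1744 -0.0019]
tongs_tips 0.68 [305. 271.] [ 0.3195 -0.1426 -0.0017]
tongs_tips 0.61 [367. 301.] [ 0.2192 -0.3406 -0.0012]
tongs_tips 0.56 [341. 206.] [ 0.531  -0.2677  0.0007]
scale 0.79 [240. 192.] [0.5733 0.061  0.0844]
pan_floor 0.82 [235. 186.] [0.5915 0.0746 0.0837]
pan_pointer 0.94 [234. 160.] [0.6658 0.0738 0.1252]
scale_mark 0.79 [228. 159.] [0.6657 0.0897 0.1376]
scale_mark 0.46 [222. 189.] [0.5761 0.1133 0.1265]
pale_roll 0.63 [220. 186.] [0.5872 0.1173 0.1255]
rye_roll 0.62 [254. 184.] [0.5894 0.015  0.1314]
mug 0.7 [147. 217.] [0.5096 0.3693 0.0055]
mill 0.39 [149. 217.] [0.5049 0.354  0.0481]
soap 0.88 [411. 230.] [ 0.4424 -0.4814  0.0534]
side [ 0.328
[... 816 characters left out ...]
] [0.5756 0.0969 0.1006]
rye_roll 0.65 [315. 188.] [ 0.5786 -0.0178  0.1152]
mug 0.84 [263. 132.] [0.5012 0.3358 0.037 ]
mill 0.77 [378. 268.] [ 0.6897 -0.216   0.0296]
soap 0.94 [305. 413.] [ 0.4518 -0.5361  0.0618]
{'t': 1.3, 'qpos': array([1.2122, 0.048 , 0.0992, 1.622 , 0.    , 1.443 ]), 'joint_vel': array([-0.0012, -0.002 ,  0.0004, -0.0002,  0.0003, -0.0004]), 'joint_efforts': array([ -0.001 , -33.8646,  32.0154,   0.0014,  -0.0004,  -0.    ]), 'tcp_pos': array([0.1201, 0.5111, 0.2503]), 'tool_rot': array([-0.    ,  0.1151,  0.9933,  0.    ]), 'force': array([-0.0409,  0.2503, -0.0896]), 'moment': array([-0.0566, -0.0101,  0.0228]), 'grip_force': 0.0, 'finger_gap': 0.08594349490409782}
```

View pics/top0.png

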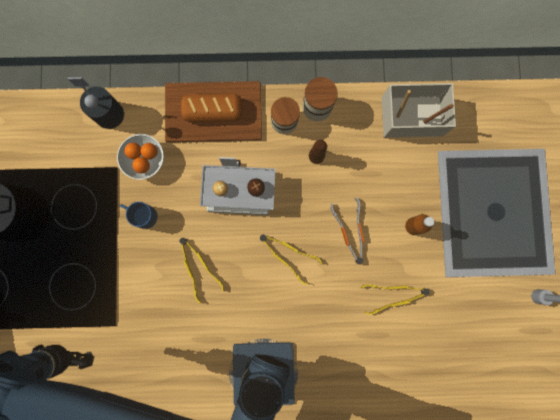

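View pics/side0.png

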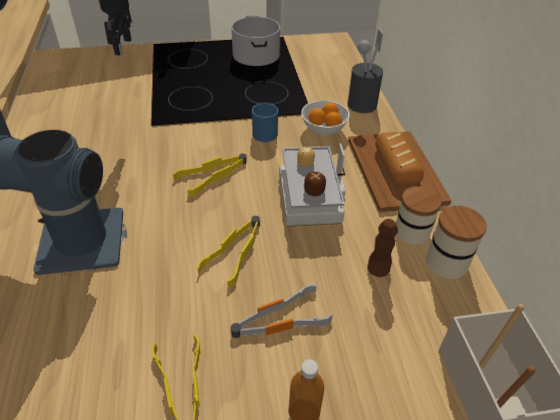

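Top view: the grey tongs with orange pads have their hinge at about (359,260) and tips at about (334,207) and (360,200). The pan holds the pale roll at (220,187) and the rye roll at (256,187). The side view agrees: hinge at (236,330), pale roll at (305,158). The 12 mm rise means 60 g, so the pale roll is the one to lift. I'll move over the tongs first and look with the wrist camera.

```bash
cat >> h.py <<'E'
def go(pos,yaw):
    """tool-frame shift/turn (7-row first six) from current pose to world pos, tool x at yaw, pointing down"""
    s=manip.state(); q=s['tool_rot']; M=R.from_quat([q[1],q[2],q[3],q[0]]).as_matrix()
    c,n=np.cos(yaw),np.sin(yaw); T=np.array([[c,n,0],[n,-c,0],[0,0,-1]])
    return np.round(np.r_[M.T@(np.array(pos)-s['tcp_pos']),R.from_matrix(M.T@T).as_rotvec()],4)
E
python3 - <<'E'
from h import *
np.set_printoptions(precision=4,suppress=True)
d=snap('wrist'); print(d['T_tool_cam'],d['intrinsics'])
print(go([.42,-.30,.30],np.pi+.24))
E
```

```text
[[-0.0005 -0.9514 -0.3079  0.0784]
 [ 1.     -0.0005 -0.     -0.0008]
 [-0.0001 -0.3079  0.9514 -0.1237]
 [ 0.      0.      0.      1.    ]] [[367.4728   0.     284.2958]
 [  0.     367.4728 213.4843]
 [  0.       0.       1.    ]]
[-0.4775 -0.7209 -0.0497 -0.      0.     -0.4708]
```

Careful with the scale: turns go in shares of pi rad. That gives: -0.47 rad is -0.1496.

play_rows(plan=[-0.477,-0.721,-0.05,0,0,-0.1496,1,-0.477,-0.721,-0.05,0,0,-0.1496,1,-0.477,-0.721,-0.05,0,0,-0.1496,1,-0.477,-0.721,-0.05,0,0,-0.1496,1,-0.477,-0.721,-0.05,0,0,-0.1496,1,-0.477,-0.721,-0.05,0,0,-0.1496,1,-0.477,-0.721,-0.05,0,0,-0.1496,1,-0.477,-0.721,-0.05,0,0,-0.1496,1,-0.477,-0.721,-0.05,0,0,-0.1496,1,-0.477,-0.721,-0.05,0,0,-0.1496,1])

```text
t: 2.6
tcp_pos: [0.3354, -0.073, 0.2868]
tool_rot: [0.001, -0.119, 0.993, -0.0]
force: [0.5, 0.5, 0.4]
finger_gap: 0.0856
grip_force: 0.0
```

```bash
python3 - <<'E'
from h import *
print(go([.42,-.30,.30],np.pi+.24), manip.state()['tcp_pos'])
E
```

```text
[-0.0288 -0.2405 -0.0129 -0.0008  0.0021 -0.0019] [ 0.3353615  -0.07302394  0.28680733]
```

play_rows(plan=[-0.029,-0.235,-0.01,0,0,0,1,-0.029,-0.235,-0.01,0,0,0,1,-0.029,-0.235,-0.01,0,0,0,1,-0.029,-0.235,-0.01,0,0,0,1,-0.029,-0.235,-0.01,0,0,0,1,-0.029,-0.235,-0.01,0,0,0,1])

```text
t: 3.35
tcp_pos: [0.4186, -0.2918, 0.2961]
tool_rot: [-0.0, -0.119, 0.993, 0.001]
force: [-0.8, 0.2, 0.8]
finger_gap: 0.0853
grip_force: 0.0
```

```bash
python3 - <<'E'
from h import *
np.set_printoptions(precision=4,suppress=True)
d=snap('wrist'); save(d,'w1.png'); print(manip.state()['tcp_pos'])
for q in ['tongs','tongs_hinge','tongs_tips']:
    for r in manip.landmark_of(d,q)[:3]: print(q,r['p'],r['xy'],px(d,r['xy']),px(d,r['xy'],0.))
# pads: orange mask in 3D
h=cv2.cvtColor(d['img'],cv2.COLOR_RGB2HSV); m=((h[...,0]>3)&(h[...,0]<14)&(h[...,1]>190)&(h[...,2]>120)).astype(np.uint8)
n,l,s,c=cv2.connectedComponentsWithStats(m)
for i in range(1,n):
    if s[i,4]>80:
        v,u=np.where(l==i); P=np.array([px(d,(a,b)) for a,b in zip(u,v)])
        top=P[P[:,2]>np.nanpercentile(P[:,2],50)]
        print(s[i],c[i],np.nanmean(top,0),np.nanmax(P[:,2]))
E
```

```text
[ 0.4186 -0.2914  0.2966]
tongs_hinge 0.96 [275.6, 95.5] [ 0.345  -0.3195  0.0241] [ 0.3452 -0.32    0.    ]
tongs_hinge 0.93 [510.6, 230.7] [ 0.4264 -0.019   0.0187] [ 0.4303 -0.0054  0.    ]
[246 157   7  54 227] [248.6828 183.4581] [ 0.4441 -0.3263  0.0304] 0.0309960862782232
[294 159   6  53 205] [296.5756 184.5073] [ 0.4301 -0.2757  0.0303] 0.030945419608455815
```

View pics/w1.png

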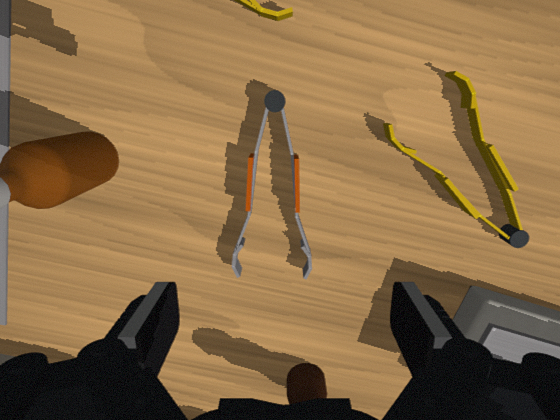

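Wrist view: the hinge is at (275,101), the orange pads at (249,183) and (297,185), and the cups at (238,260) and (307,265). Nothing stands close to them. I'll go lower for a second view.

```bash
python3 - <<'E'
from h import *
print(go([.437,-.301,.14],np.pi+.235))
E
```

```text
[-0.0152 -0.0138  0.1571 -0.001   0.0008  0.0055]
```

Converted, 0.005 rad is 0.0016.

play_rows(plan=[-0.015,-0.011,0.155,0,0,0.0016,1,-0.015,-0.011,0.155,0,0,0.0016,1,-0.015,-0.011,0.155,0,0,0.0016,1,-0.015,-0.011,0.155,0,0,0.0016,1,-0.015,-0.011,0.155,0,0,0.0016,1])

```text
t: 4.18
tcp_pos: [0.4368, -0.2995, 0.1435]
tool_rot: [0.001, -0.117, 0.993, -0.001]
force: [-0.3, 0.6, 2.2]
finger_gap: 0.0851
grip_force: 0.0
```

```bash
python3 - <<'E'
from h import *
np.set_printoptions(precision=4,suppress=True)
d=snap('wrist'); save(d,'w2.png'); print(manip.state()['tcp_pos'])
for q in ['tongs','tongs_hinge','tongs_tips']:
    for r in manip.landmark_of(d,q)[:2]: print(q,r['p'],r['xy'],px(d,r['xy'],0.))
h=cv2.cvtColor(d['img'],cv2.COLOR_RGB2HSV); m=((h[...,0]>3)&(h[...,0]<14)&(h[...,1]>190)&(h[...,2]>120)).astype(np.uint8)
n,l,s,c=cv2.connectedComponentsWithStats(m)
for i in range(1,n):
    if s[i,4]>80:
        v,u=np.where(l==i); P=np.array([px(d,(a,b)) for a,b in zip(u,v)])
        top=P[P[:,2]>np.nanpercentile(P[:,2],50)]
        w=np.linalg.svd(top[:,:2]-top[:,:2].mean(0))[2][0]
        print(s[i],c[i],np.nanmean(top,0),np.nanmax(P[:,2]),'dir',np.arctan(w[1]/w[0]))
E
```

```text
[ 0.4372 -0.3     0.1442]
tongs_hinge 0.56 [287.5, 76.5] [ 0.3488 -0.3196  0.    ]
[240 170  12  85 607] [245.397  210.9638] [ 0.4383 -0.327   0.0303] 0.03099886164123869 dir 0.16702228604926772
[319 172   7  84 551] [322.0327 213.1724] [ 0.4277 -0.2764  0.0304] 0.030872626937573644 dir 0.27260109735047316
```

```bash
python3 - <<'E'
from h import *
print(manip.state()['tcp_pos'],go([.4365,-.3015,.024],np.pi+.215))
E
```

```text
[ 0.43711156 -0.30025383  0.14381443] [ 0.0012 -0.0006  0.1198 -0.0037  0.0026  0.0193]
```

Converted, 0.02 rad is 0.0064.

play_rows(plan=[0,-0.001,0.06,0,0,0.0064,1,0.001,-0.001,0.1,0,0,0.0064,1,0.001,-0.001,0.118,0,0,0.0064,1,0.001,-0.001,0.118,0,0,0.0064,1,0.001,-0.001,0.118,0,0,0.0064,1,0.001,-0.001,0.118,0,0,0.0064,1])

```text
t: 5.12
tcp_pos: [0.4368, -0.3018, 0.0256]
tool_rot: [0.001, -0.107, 0.994, -0.002]
force: [0.2, -0.5, 0.5]
finger_gap: 0.0856
grip_force: 0.0
```

Now squeeze the pads partway to about 52 mm.

play_rows(newtons=40, plan=[0,0,0,0,0,0,0.75,0,0,0,0,0,0,0.65,0,0,0,0,0,0,0.6,0,0,0,0,0,0,0.6,0,0,0,0,0,0,0.6,0,0,0,0,0,0,0.6])

```text
t: 5.88
tcp_pos: [0.4364, -0.3011, 0.0252]
tool_rot: [0.001, -0.107, 0.994, -0.001]
force: [-0.0, 1.2, 5.7]
finger_gap: 0.0514
grip_force: 8.2
```

play_rows(plan=[0,0,-0.02,0,0,0,0.6,0,0,-0.05,0,0,0,0.6,0,0,-0.09,0,0,0,0.6,0,0,-0.14,0,0,0,0.6,0,0,-0.18,0,0,0,0.6,0,0,-0.2,0,0,0,0.6,0,0,-0.2,0,0,0,0.6])

```text
t: 6.75
tcp_pos: [0.4362, -0.3013, 0.2253]
tool_rot: [0.001, -0.107, 0.994, -0.002]
force: [-0.1, -0.3, -1.7]
finger_gap: 0.0514
grip_force: 6.0
```

```bash
python3 - <<'E'
from h import *
np.set_printoptions(precision=4,suppress=True)
w=snap('wrist'); save(w,'w3.png')
ds=[snap('top'),snap('side')]
for q in ['scale','pan_floor','pan_pointer','scale_mark','pale_roll','rye_roll']:
    b=[]
    for d in ds:
        r=manip.landmark_of(d,q); b.append(r[0]['xy'] if r else None); print(q,[(round(x['p'],2),np.round(x['xy'],1)) for x in r[:2]])
    if None not in [x is None and None for x in b] or all(x is not None for x in b): print('  tri',tri(ds,b))
# pan edges by depth, top
d=ds[0]; P=np.array([[px(d,(u,v)) for u in range(195,285)] for v in range(155,220)]).reshape(-1,3)
for lo,hi,name in [(.080,.092,'pan'),(.118,.136,'rolltops')]:
    Q=P[(P[:,2]>lo)&(P[:,2]<hi)&(P[:,0]<.655)]
    if name=='pan':
        r=cv2.minAreaRect(Q[:,:2].astype(np.float32)); print(name,r,np.median(Q[:,2]))
    else:
        for s in [Q[Q[:,1]>.06],Q[Q[:,1]<.06]]: print(name,len(s),s.mean(0),s[:,:2].min(0),s[:,:2].max(0),s[:,2].max())
print(manip.state()['tcp_pos'],manip.state()['finger_gap'])
E
```

```text
scale [(0.79, array([238.6, 190.8])), (0.75, array([237. , 186.3]))]
scale [(0.89, array([308.2, 200.1]))]
  tri [ 0.5889  0.0699 -0.0081]
pan_floor [(0.58, array([236.8, 187.4]))]
pan_floor [(0.76, array([314., 174.])), (0.31, array([230.9, 276.4]))]
  tri [0.5918 0.0687 0.0845]
pan_pointer [(0.82, array([233.4, 159. ]))]
pan_pointer [(0.62, array([339.6, 167.9]))]
  tri [0.6722 0.079  0.0889]
scale_mark [(0.84, array([230.4, 159.6]))]
scale_mark [(0.84, array([341.8, 162.9]))]
  tri [0.6738 0.087  0.0982]
pale_roll [(0.77, array([220. , 189.7]))]
pale_roll [(0.51, array([300.4, 158.6]))]
  tri [0.5746 0.1213 0.097 ]
rye_roll [(0.68, array([253.3, 185.2]))]
rye_roll [(0.81, array([314.9, 189.3]))]
  tri [0.5912 0.0178 0.0777]
pan ((0.5869432091712952, 0.06720832735300064), (0.23075062036514282, 0.13134099543094635), 85.78557586669922) 0.085209795604545
rolltops 151 [0.5801 0.1185 0.124 ] [0.5613 0.1   ] [0.6025 0.1373] 0.12976023646684176
rolltops 228 [0.5796 0.0088 0.128 ] [ 0.5561 -0.0167] [0.6055 0.0328] 0.1345816103462616
[ 0.4353 -0.3006  0.2233] 0.051633865184458755
```

View pics/w3.png

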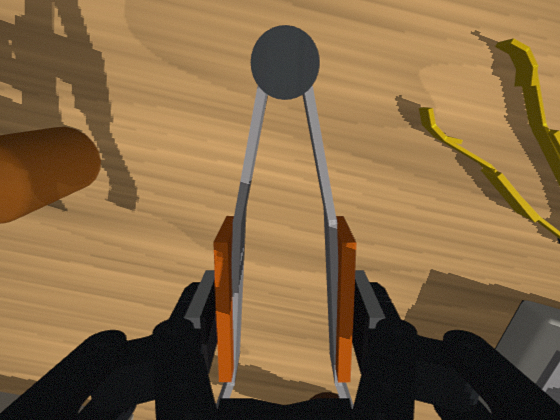

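```bash
python3 - <<'E'
from h import *
np.set_printoptions(precision=4,suppress=True)
w=snap('wrist'); T=w['T_tool_cam']; K=w['intrinsics']
for xy in [(285,62),(285,40),(285,85),(229,225),(225,370),(345,235),(348,370),(262,110),(308,110)]:
    z=w['z_map'][xy[1],xy[0]]; c=np.array([(xy[0]-K[0,2])/K[0,0]*z,(xy[1]-K[1,2])/K[1,1]*z,z,1]); print(xy,(T@c)[:3])
print(go([.485,.118,.26],np.pi))
E
```

```text
(285, 62) [ 0.0886 -0.0007  0.0013]
(285, 40) [ 0.095  -0.0007  0.0018]
(285, 85) [ 0.0817 -0.0007  0.0011]
(229, 225) [ 0.0294 -0.023   0.0141]
(225, 370) [-0.0243 -0.0243 -0.0051]
(345, 235) [0.0297 0.0214 0.0023]
(348, 370) [-0.0243  0.0241 -0.0051]
(262, 110) [ 0.0739 -0.0083  0.0034]
(308, 110) [0.0739 0.007  0.0037]
[-0.1375  0.3984 -0.0367 -0.0001  0.0001  0.2142]
```

Converted, 0.214 rad is 0.0681.

play_rows(plan=[-0.01,0.03,-0.03,0,0,0.0064,0.6,-0.03,0.08,-0.036,0,0,0.0159,0.6,-0.05,0.135,-0.036,0,0,0.0255,0.6,-0.07,0.19,-0.036,0,0,0.035,0.6,-0.09,0.245,-0.036,0,0,0.0446,0.6,-0.11,0.3,-0.036,0,0,0.0541,0.6,-0.125,0.35,-0.036,0,0,0.0621,0.6,-0.134,0.385,-0.036,0,0,0.0668,0.6,-0.138,0.398,-0.036,0,0,0.0681,0.6,-0.138,0.398,-0.036,0,0,0.0681,0.6])

```text
t: 8.8
tcp_pos: [0.4856, 0.1179, 0.2592]
tool_rot: [0.0, -0.001, 1.0, -0.0]
force: [-0.3, -1.3, -1.1]
finger_gap: 0.0513
grip_force: 6.0
```

```bash
python3 - <<'E'
from h import *
np.set_printoptions(precision=4,suppress=True)
d=snap('wrist'); save(d,'w4.png'); print(manip.state()['tcp_pos'])
for q in ['pale_roll','rye_roll','tongs_tips','pan_floor']:
    for r in manip.landmark_of(d,q)[:2]: print(q,r['p'],r['xy'],px(d,r['xy'],.085),px(d,r['xy']))
P=np.array([[px(d,(u,v)) for u in range(100,460,2)] for v in range(150,420,2)]).reshape(-1,3)
Q=P[(P[:,2]>.095)&(P[:,2]<.135)&(P[:,0]>.53)&(P[:,0]<.65)]
for s in [Q[Q[:,1]>.065],Q[Q[:,1]<.065]]: 
  if len(s): print(len(s),s[:,:2].min(0),s[:,:2].max(0),s[:,2].max())
E
```

```text
[0.4856 0.1171 0.2592]
pale_roll 0.93 [285.3, 297.9] [0.5851 0.1179 0.085 ] [0.5634 0.1178 0.1213]
rye_roll 0.88 [165.0, 302.1] [0.5897 0.0067 0.085 ] [0.5642 0.0221 0.1266]
pan_floor 0.95 [230.2, 301.5] [0.589 0.067 0.085] [0.481  0.0966 0.2618]
666 [0.5602 0.0965] [0.6017 0.1403] 0.12948190531946296
659 [ 0.5567 -0.0155] [0.5967 0.0304] 0.13378972538075826
```

View pics/w4.png

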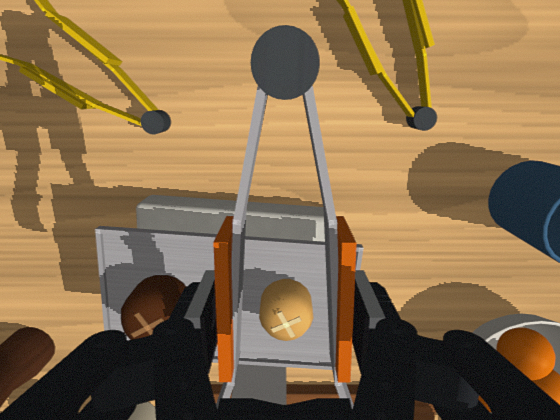

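Wrist view: the pale roll at (286,309) sits centred between the arms, and the rye roll is well left at (155,310). I'll descend straight onto the pale roll.

play_rows(plan=[-0.001,0,0.03,0,0,0,0.6,-0.001,0,0.07,0,0,0,0.6,-0.001,0,0.1,0,0,0,0.6,-0.001,0,0.125,0,0,0,0.6,-0.001,0,0.139,0,0,0,0.6,-0.001,0,0.139,0,0,0,0.6,-0.001,0,0.139,0,0,0,0.6])

```text
t: 9.93
tcp_pos: [0.4875, 0.1176, 0.1216]
tool_rot: [0.001, 0.0, 1.0, 0.0]
force: [-0.6, 0.4, -0.8]
finger_gap: 0.0514
grip_force: 6.0
```

```bash
python3 - <<'E'
from h import *
np.set_printoptions(precision=4,suppress=True)
s=manip.state(); print(s['tcp_pos'],s['force'],s['finger_gap'])
d=snap('wrist'); b=snap('side')
f=lambda i: cv2.resize(i,None,fx=2.5,fy=2.5,interpolation=cv2.INTER_CUBIC)
A=f(b['img'][110:230,260:380]); B=cv2.resize(d['img'],(467,300+50))[0:300]
cv2.imwrite('pics/c5.png',cv2.cvtColor(np.hstack([A,B]),cv2.COLOR_RGB2BGR))
P=np.array([[px(d,(u,v)) for u in range(100,460,2)] for v in range(200,420,2)]).reshape(-1,3)
Q=P[(P[:,2]>.119)&(P[:,2]<.135)&(P[:,0]>.53)&(P[:,0]<.65)&(abs(P[:,1]-.118)<.03)]
print(len(Q),Q.min(0),Q.max(0))
E
```

```text
[0.4875 0.1176 0.1216] [-0.6171  0.4278 -0.7578] 0.05135297672398315Traceback (most recent call last):
  File "<stdin>", line 10, in <module>
    return umr_minimum(a, axis, None, out, keepdims, initial, where)
ValueError: zero-size array to reduction operation minimum which has no identity
```

View pics/c5.png

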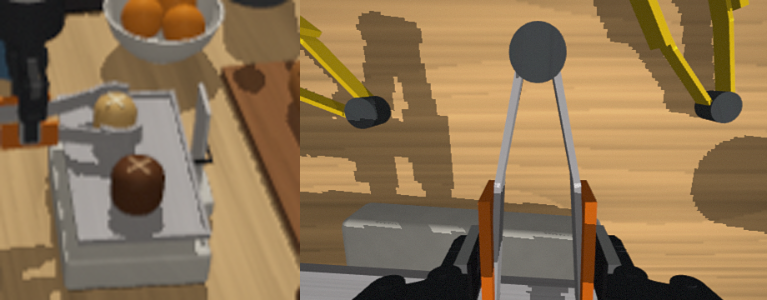

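The side crop shows the cups on both sides of the pale roll, at about (100,130), clear of the rye roll. I'll drop 2 mm and close.

play_rows(newtons=30, plan=[0,0,0.002,0,0,0,0.57,0,0,0.002,0,0,0,0.54,0,0,0.002,0,0,0,0.51,0,0,0.002,0,0,0,0.48,0,0,0.002,0,0,0,0.45,0,0,0.002,0,0,0,0.42,0,0,0.002,0,0,0,0.38,0,0,0.002,0,0,0,0.38,0,0,0.002,0,0,0,0.38])

```text
t: 11.15
tcp_pos: [0.4865, 0.1178, 0.1182]
tool_rot: [-0.0, -0.0, 1.0, 0.0]
force: [-0.8, 0.2, -1.0]
finger_gap: 0.0379
grip_force: 31.2
```

play_rows(plan=[0,0,-0.006,0,0,0,0.38,0,0,-0.015,0,0,0,0.38,0,0,-0.03,0,0,0,0.38,0,0,-0.048,0,0,0,0.38,0,0,-0.068,0,0,0,0.38,0,0,-0.088,0,0,0,0.38,0,0,-0.103,0,0,0,0.38,0,0,-0.111,0,0,0,0.38,0,0,-0.112,0,0,0,0.38,0,0,-0.112,0,0,0,0.38])

```text
t: 12.4
tcp_pos: [0.4862, 0.1177, 0.2295]
tool_rot: [-0.001, -0.0, 1.0, -0.0]
force: [0.6, -0.3, -2.0]
finger_gap: 0.038
grip_force: 31.2
```

```bash
python3 - <<'E'
from h import *
np.set_printoptions(precision=4,suppress=True)
s=manip.state(); print(s['tcp_pos'],s['force'],s['finger_gap'],s['grip_force'])
d=snap('wrist'); b=snap('side'); t=snap('top')
f=lambda i,k: cv2.resize(i,None,fx=k,fy=k,interpolation=cv2.INTER_CUBIC)
A=f(b['img'][80:230,240:380],2.8)[:420]; B=cv2.resize(d['img'],(400,300)); B=np.vstack([B,np.zeros((120,400,3),np.uint8)])
cv2.imwrite('pics/c6.png',cv2.cvtColor(np.hstack([A,B]),cv2.COLOR_RGB2BGR))
for n,q in [(b,'pan_pointer'),(b,'scale_mark'),(t,'pan_pointer'),(t,'scale_mark'),(b,'pale_roll')]: print(q,manip.landmark_of(n,q)[:1])
P=np.array([[px(t,(u,v)) for u in range(195,285)] for v in range(155,220)]).reshape(-1,3)
Q=P[(P[:,2]>.075)&(P[:,2]<.105)&(P[:,0]<.645)]; print('pan z',np.median(Q[:,2]))
P=np.array([[px(b,(u,v)) for u in range(270,350)] for v in range(90,230)]).reshape(-1,3)
Q=P[(P[:,2]>.17)&(P[:,0]>.55)]; print(Q.min(0),Q.max(0))
E
```

```text
[0.4862 0.1177 0.2295] [ 0.5977 -0.34   -1.9741] 0.037988477735074536 31.190527137368917
pan_pointer [{'xy': [341.6, 165.7], 'p': 0.63}]
scale_mark [{'xy': [344.3, 164.0], 'p': 0.8}]
pan_pointer [{'xy': [231.4, 159.1], 'p': 0.95}]
scale_mark [{'xy': [228.8, 159.6], 'p': 0.79}]
pale_roll [{'xy': [304.6, 129.8], 'p': 0.51}]
pan z 0.09642196653054669
[0.5507 0.0882 0.198 ] [0.6039 0.143  0.2376]
```

View pics/c6.png

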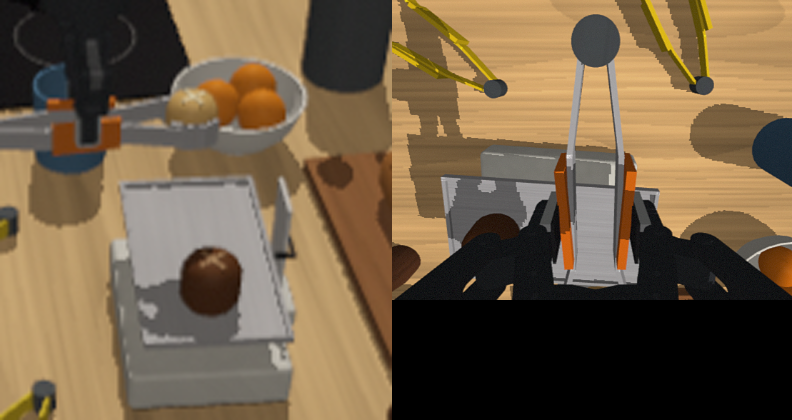

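The pale roll is held in the cups at crop position (192,105). The rye roll stays on the pan, which has risen about 11–12 mm. I'll let it settle for half a second, then hand in.

play_rows(plan=[0,0,0,0,0,0,0.38,0,0,0,0,0,0,0.38,0,0,0,0,0,0,0.38,0,0,0,0,0,0,0.38])

```text
t: 13.3
tcp_pos: [0.4866, 0.1177, 0.2303]
tool_rot: [0.0, -0.0, 1.0, -0.0]
force: [-0.6, 0.2, -1.6]
finger_gap: 0.038
grip_force: 31.2
```

```bash
python3 -c "
from plant import manip
s=manip.state(); print(s['tcp_pos'],s['finger_gap'],s['grip_force']); print(manip.sign_off())"
```

```text
[0.48655737 0.11769937 0.23027057] 0.03795640705086369 31.178564694710076
the job is handed in; nothing more can be done
None
```

The job is handed in at about 13 s: the tongs hold the pale roll steady about 10 cm above the pan, the rye roll is still on the pan, and the pan measured about 11 mm higher, within measurement error of the 12 mm to the red mark.

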